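# Fold the bit flap down and shut the tool case

### The arm

A 7-joint arm with a two-finger parallel gripper is mounted at the origin on a cart in front of the work surface, level with it; the furniture and walls round the work are solid. World frame = base frame: x ahead of the robot, y to its left, z up, the work surface at z = 0. Lengths are in m, angles in rad, forces in N, time in s.
With the tool pointing down it reaches from about 0.425 to 0.875 m from the base axis. Payload 4.7 kg.
Tool frame: the origin (TCP) lies at the very end of the fingers, on their centre line; the grasp point (between the pads) lies 19 mm behind it; z points along the fingers, y is the line along which they close (so a half turn about z gives the same grasp; the last joint's range is limited). The gripper opens to 87 mm and grips with 3 to 60 N. Pads are 19 mm wide; open, the fingers measure 117 mm over their backs; the gripper's body (75 mm by 190 mm) begins 51 mm behind the grasp point.
Start: joints at [1.219, 0.321, -0.07, 1.45, 0.023, 1.371, -0.057], TCP at [0.232, -0.607, 0.223] pointing down, gripper open.
Joint ranges: [-2.86, 2.86], [-0.3, 2.09], [-1.38, 1.24], [0.06, 2.45], [-1.56, 4.7], [0.09, 2.05], [-2.69, 2.69]. Speed limits (rad/s): [2.57, 2.57, 3.14, 3.14, 3.14, 3.14, 3.14].

### API

Orientations are given as a rotation vector (axis times angle).
In Python, from bench import ctrl gives the robot as it stands.
- The arm moves only by the shell command python3 -m jog 'ROWS' [FORCE]. ROWS is JSON, a list that holds one entry, the list of rows, each a list of 7 numbers: the shift along the tool's x, y, z in mm, then the turn, a rotation vector about the tool's x, y, z in degrees, then the finger opening in mm, from 0 to 87. A call has 1 to 10 rows; each row is the pose to reach, as a shift and turn from the pose commanded when the call began, along the tool's axes at that moment; what a row does not reach only later rows make up. A row lasts 1/10 s, in which the tool goes at most 50 mm and 8.59 degrees, less where a joint would pass 70% of its speed; a pose out of reach is approached as far as the arm can. A call with a gripper value outside its range is refused whole. The fingers move at their own pace and stop on an object; FORCE is the grip in N (left out, the last holds). Time passes only in rows, so rows that repeat a pose let the fingers close. It gives the time, the measured TCP pose, the force, the opening and the grip force at its end, in the units of the state.
- ctrl.get_state(): the state, without advancing time (a new reading comes with each control period).
- ctrl.get_image(name): name is "scene" or "top" or "wrist"; returns a dict with "image" (420x560x3 uint8, red, green, blue), "depth" (420x560 float32, m along the optical axis (not along the pixel's ray), 0 where there is no reading), "fov_y" (degrees; the focal length in pixels is half the picture's height over the tangent of half this angle, whatever the lens; pixels are square), "cx", "cy" (the principal point, pixels), "rvec" (rotation vector, rad) and "tvec" (3), from world to camera coordinates, as OpenCV has them. Camera axes: x right, y down, z forward; pixel columns grow to the right and rows downward; lengths in m; the calibration is good to about 2 mm. A picture is of the moment at which its call begins.
- ctrl.close_job(): hands the job in; it is judged then, once.
The state is a dict: "time": time; "joint_positions": joint angles; "qd": joint speeds; "joint_torque": joint torques, N m; "position": TCP position; "tool_rot": TCP orientation; "ft_force": force on the tool from outside, world axes, zero at the start; "torque": the same for the moment, N m; "grip_width": opening from 0.0 (shut) to 1.0 (fully open); "grip_force": force on a finger pad.
Only numpy, scipy, OpenCV 4.12 (cv2) and the standard library are available. Lean on these libraries where they do the work, as an engineer would, in place of code of your own. Each camera call takes 0.05 s, during which the arm holds its last target. There are 200 camera calls.

### The job

Put the blue tool case away ready to carry: with the fingertips, push the upright orange bit flap down until it lies flat inside the case, then push the open lid over it until it is fully shut. Only push: pick nothing up, leave the spanner in the case and the things beside the case where they are, and finish with the hand clear.

Things in the scene. Friction and masses are not known exactly. Their poses are not given: they have to be found in the camera images.
- case: blue steel tool case fixed to the bench, 170 (x) x 180 (y) x 60 mm high, walls and floor 4 mm, open on top under its lid. Origin: centre of its underside. Its own -x side (two steel latches) faces roughly to the robot, its +x side carries the lid hinge; its yaw varies by up to 0.55 rad.
- flap (a joint): angle of the orange bit flap (flat panel, 90 mm from hinge to free edge, 100 mm wide, midway along the case's y, 4 mm thick, steel bits under it): 0 = flat and level in the case (its stop), about 1.57 = upright. It folds away from the robot and down into the case. A light friction hinge (0.09 N m, no spring): it stays where it is left. Upright, it blocks the lid.
- flap_hinge (a point): middle of the flap's hinge line, just inside the case's front (-x) wall, 77.5 mm in front of the case's centre and 45 mm above the bench. The line runs along the case's y. The flap's under face passes through it; the upper face (towards the robot when upright) is 4 mm off.
- flap_edge (a point): middle of the flap's free edge, on its upper face, 90 mm from the hinge line.
- lid (a joint): angle of the blue lid (flat panel, 175 mm from hinge line to free edge, 190 mm wide along the case's y, 6 mm thick, rim 10 mm deep under its front edge): 0 = shut and level (its stop), 1.57 = upright, more = leaning back away from the robot (stop at 1.95). A friction hinge (0.42 N m, lid 0.35 kg): it stays where it is left.
- lid_hinge (a point): middle of the lid's hinge line, on the case's far (+x) rim, 85 mm behind the case's centre and 60.5 mm above the bench. The line runs along the case's y. The lid's inner face passes through it; its outer face (away from the robot when upright, on top when shut) is 6 mm off; two flat ribs of 2 mm run along it 60 mm either side of the middle.
- lid_edge (a point): middle of the lid's free edge, on its outer face, 175 mm from the hinge line.
- spanner: loose small steel spanner, 140 x 22 x 8 mm, lying on the case's floor, below where the flap folds down; stays there. Origin: centre of its underside.
- tape_measure: loose yellow tape measure, 35 x 83 x 64 mm, standing beside the case, 0.16 to 0.20 m from the case's middle, on either side; stays there. Origin: centre of its underside.
- sanding_block: loose brown sanding block, 62 x 112 x 32 mm, lying on the other side of the case; stays there. Origin: centre of its underside.

How it is judged:
By the outcome, as a careful person would: the job done as asked, in the order asked, and still so for the second after the job is handed in, with the robot touching nothing.
It also fails if it takes over 48 s, if anything falls off the work surface, if the arm or the gripper's body presses on something with over 40 N, if the wrist force passes 120 N, or if a joint passes its speed limit or range.

## Working session

There is one attempt and no reset: what is moved stays moved. The work goes in short steps, Python scripts to look and compute and a shell command to move; the robot and the scene stay as the last step left them, time stands still between calls to the robot, and variables do not carry over. Pictures are saved under pics/ and viewed, at most 10 in all, crops included, and the job is handed in when it is done.

```bash
ls; mkdir -p pics
cat > h.py <<'E'
import numpy as np, cv2
from bench import ctrl
from scipy.spatial.transform import Rotation as R
def look(name,fn=None):
    d=ctrl.get_image(name)
    if fn: cv2.imwrite('pics/'+fn,cv2.cvtColor(d['image'],cv2.COLOR_RGB2BGR))
    np.savez('last_'+name+'.npz',**d)
    return d
def world(d,u,v,z=None):
    f=210/np.tan(np.radians(float(d['fov_y']))/2)
    zz=float(d['depth'][int(round(v)),int(round(u))]) if z is None else z
    c=np.array([(u-d['cx'])/f*zz,(v-d['cy'])/f*zz,zz])
    return R.from_rotvec(np.ravel(d['rvec'])).inv().apply(c-np.ravel(d['tvec']))
def cloud(d):
    f=210/np.tan(np.radians(float(d['fov_y']))/2)
    v,u=np.mgrid[:420,:560]; zz=d['depth']
    c=np.stack([(u-d['cx'])/f*zz,(v-d['cy'])/f*zz,zz],-1).reshape(-1,3)-np.ravel(d['tvec'])
    return R.from_rotvec(np.ravel(d['rvec'])).inv().apply(c).reshape(420,560,3)
E
python3 - <<'E'
from h import *
s=ctrl.get_state(); print(s)
for n in('scene','top'):
    d=look(n,n+'1.png'); print(n,d['fov_y'],R.from_rotvec(np.ravel(d['rvec'])).inv().apply(-np.ravel(d['tvec'])))
print(R.from_rotvec(s['tool_rot']).as_matrix().round(3))
E
```

```text
pics
{'time': 0.0, 'joint_positions': array([ 1.21912629,  0.32182313, -0.07005849,  1.45167091,  0.02260956,
        1.37077798, -0.05691107]), 'qd': array([ 0.00016003,  0.000774  ,  0.00090254, -0.00097805,  0.0004249 ,
        0.00062792,  0.00050738]), 'joint_torque': array([ 1.16114488e-04, -4.91287100e+01, -4.03894270e-01, -3.12530208e+01,
       -6.39674510e-02,  4.36861231e-02,  1.79861372e-04]), 'position': array([ 0.23222452, -0.6065172 ,  0.22146327]), 'tool_rot': array([-3.08739514e+00, -5.71013130e-01,  7.16792768e-04]), 'ft_force': array([-0.73044017,  0.26714941,  0.36393366]), 'torque': array([ 0.04447006,  0.02138737, -0.06171018]), 'grip_force': 0.0, 'grip_width': 0.9956334279506356}
scene 48.44576769348536 [0.15316311 0.80127703 0.72621922]
top 54.26496034831939 [0.47059673 0.07470386 1.03707356]
[[ 0.934  0.358 -0.001]
 [ 0.358 -0.934  0.002]
 [-0.    -0.002 -1.   ]]
```

View pics/scene1.png

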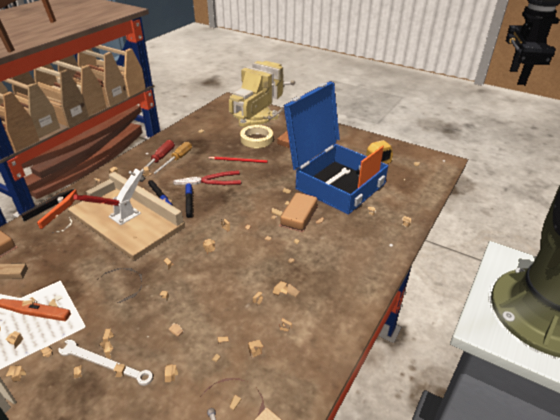

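View pics/top1.png

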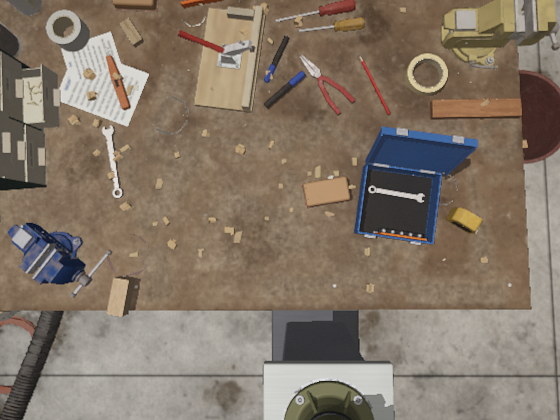

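The case is at about (400,205) in the top view, with the lid leaning back, the flap edge at (398,234), the sanding block at (327,192), and the tape at (466,219). Next I measure these from depth.

Run:
```python
from h import *
for n in('top','scene'):
    d=dict(np.load(f'last_{n}.npz')); W=cloud(d); im=d['image'].astype(int); r,g,b=im[...,0],im[...,1],im[...,2]
    ok=d['depth']>0
    near=ok&(abs(W[...,0]-.5)<.35)&(W[...,1]<.15)&(W[...,1]>-.45)
    blue=(b>r*1.5)&(b>60)&near&(W[...,2]>.01)
    P=W[blue]; 
    rim=P[(P[:,2]>.05)&(P[:,2]<.066)]
    lid=P[P[:,2]>.085]
    print(n,'rim',len(rim),cv2.minAreaRect((rim[:,:2]*1000).astype(np.float32)) if len(rim)>9 else '')
    c=lid.mean(0); u,s,vt=np.linalg.svd(lid-c,full_matrices=False)
    for _ in range(3):
        k=abs((lid-c)@vt[2])<.006; c=lid[k].mean(0); vt=np.linalg.svd(lid[k]-c,full_matrices=False)[2]
    print('lid',len(lid),c,'n',vt[2],'zmax',lid[:,2].max(),'top pts',lid[lid[:,2]>lid[:,2].max()-.012].mean(0))
    og=(r>150)&(g<130)&(b<70)&(r>g*1.6)&near&(W[...,2]>.06)
    F=W[og]
    if len(F)>20:
        c=F.mean(0); print('flap',len(F),c,np.linalg.svd(F-c,full_matrices=False)[2][2],F.min(0),F.max(0))
        T=F[F[:,2]>F[:,2].max()-.02]; print(cv2.minAreaRect((T[:,:2]*1000).astype(np.float32)))
d=dict(np.load('last_top.npz'))
for p in [(371,240),(357,237),(437,243),(362,167),(442,174),(466,219),(455,209),(455,224),(478,232),(480,218),(305,186),(350,204),(347,178),(307,205)]: print(p,world(d,*p).round(3))
```

```text
top rim 560 ((542.1531372070312, -171.86737060546875), (180.30052185058594, 171.43504333496094), 81.11282348632812)
lid 3047 [ 0.64683114 -0.19136686  0.1636869 ] n [-0.96554758  0.15360781  0.21005359] zmax 0.236631366449773 top pts [ 0.65874483 -0.1896344   0.23186025]
flap 88 [ 0.46363882 -0.15960085  0.12921844] [-0.98183129  0.15442302 -0.11027623] [ 0.45448966 -0.20834214  0.10237741] [ 0.47276798 -0.11011364  0.13866552]
((463.2503967285156, -158.71917724609375), (98.28953552246094, 3.7397868633270264), 80.92677307128906)
scene rim 641 ((540.402099609375, -170.3170623779297), (186.812255859375, 177.12591552734375), 81.58331298828125)
lid 2786 [ 0.64377391 -0.18751194  0.15744799] n [-0.96532293  0.15210892  0.21216625] zmax 0.23431571810592336 top pts [ 0.65484945 -0.17541282  0.22999325]
flap 87 [ 0.46363621 -0.12960486  0.11303058] [ 0.98651723 -0.16357157  0.00529991] [ 0.45066232 -0.19778489  0.06256422] [ 0.46947176 -0.10710273  0.13495926]
((460.377197265625, -153.46023559570312), (90.59368133544922, 5.385248184204102), 81.03952026367188)
(371, 240) [ 0.453 -0.113 -0.001]
(357, 237) [ 0.461 -0.079 -0.003]
(437, 243) [ 0.444 -0.276  0.   ]
(362, 167) [ 0.638 -0.095 -0.001]
(442, 174) [ 0.617 -0.294  0.002]
(466, 219) [ 0.502 -0.325  0.061]
(455, 209) [ 0.527 -0.31   0.036]
(455, 224) [ 0.491 -0.312  0.028]
(478, 232) [ 0.471 -0.379 -0.   ]
(480, 218) [ 0.503 -0.357  0.064]
(305, 186) [0.588 0.051 0.029]
(350, 204) [ 0.544 -0.063  0.   ]
(347, 178) [ 0.61  -0.056  0.   ]
(307, 205) [0.541 0.047 0.026]
```

```bash
cat >> h.py <<'E'
C=np.array([.541,-.172,0]); YAW=-.156
ex=np.array([np.cos(YAW),np.sin(YAW),0]); ey=np.array([-np.sin(YAW),np.cos(YAW),0])
def to(*pts,pitch=0):
    """case-frame targets (u,v,z in mm), tool down with x along case x -> tool-frame rows from the current pose"""
    s=ctrl.get_state(); T=R.from_rotvec(s['tool_rot'])
    G=R.from_matrix(np.stack([ex,-ey,[0,0,-1]],1))*R.from_euler('y',pitch,degrees=True)
    p=np.array(s['position'])
    print('uvz now',((p-C)@ex*1e3).round(1),((p-C)@ey*1e3).round(1),(p[2]*1e3).round(1),'F',s['ft_force'].round(1),'turn',np.degrees((T.inv()*G).as_rotvec()).round(1))
    for u,v,z in pts:
        print((u,v,z),(T.inv().apply(C+u/1e3*ex+v/1e3*ey+[0,0,z/1e3]-p)*1e3).round(0))
E
python3 -c "
from h import *
to((-125,0,220),(-125,0,115))"
```

```text
uvz now -237.5 -477.2 221.6 F [ 0.5  0.4 -0.5] turn [-0.1  0.  29.9]
(-125, 0, 220) [ 335. -358.    2.]
(-125, 0, 115) [ 335. -357.  107.]
```

```bash
python3 -m jog '[[[33,-36,0,0,0,3,0],[67,-72,0,0,0,9,0],[100,-107,0,0,0,15,0],[134,-143,0,0,0,21,0],[168,-179,0,0,0,27,0],[201,-215,0,0,0,30,0],[235,-250,0,0,0,30,0],[268,-286,0,0,0,30,0],[302,-322,0,0,0,30,0],[335,-358,0,0,0,30,0]]]' ; python3 -m jog '[[[0,0,0,0,0,0,0],[0,0,0,0,0,0,0],[0,0,0,0,0,0,0]]]'; python3 -c "
from h import *
to((-125,0,220),(-120,0,115))"
```

```text
time: 1.1
position: [0.4174, -0.1508, 0.2224]
tool_rot: [3.131, -0.248, -0.0]
ft_force: [1.6, 0.5, 0.2]
grip_width: 0.169
grip_force: 0.0
time: 1.4
position: [0.4166, -0.1541, 0.2223]
tool_rot: [3.131, -0.25, -0.001]
ft_force: [-0.0, -0.3, 0.0]
grip_width: 0.01
grip_force: 0.0
uvz now -125.6 -1.6 222.3 F [-0.  -0.3  0. ] turn [ 0.   0.  -0.2]
(-125, 0, 220) [ 1. -2.  2.]
(-120, 0, 115) [  6.  -2. 107.]
```

```bash
python3 -m jog '[[[1,-2,40,0,0,0,0],[3,-2,80,0,0,0,0],[5,-2,107,0,0,0,0],[5,-2,107,0,0,0,0],[5,-2,107,0,0,0,0]]]'
python3 - <<'E'
from h import *
to((-85,0,115))
for th in range(100,-1,-10):
    t=np.radians(th); r=70
    print(th,(-77.5+r*np.cos(t)-4*np.sin(t)-9.5).round(),(45+r*np.sin(t)+4*np.cos(t)).round())
d=look('scene'); im=d['image'][70:240,250:430]; cv2.imwrite('pics/s2.png',cv2.resize(im[...,::-1],None,fx=4,fy=3.5,interpolation=cv2.INTER_CUBIC))
E
```

```text
time: 1.9
position: [0.4222, -0.1528, 0.1158]
tool_rot: [-3.131, 0.251, 0.001]
ft_force: [0.1, -0.3, 0.6]
grip_width: 0.01
grip_force: 0.0
uvz now -120.3 0.5 115.8 F [ 0.1 -0.3  0.6] turn [-0.   0.  -0.2]
(-85, 0, 115) [35.  0.  1.]
100 -103.0 113.0
90 -91.0 115.0
80 -79.0 115.0
70 -67.0 112.0
60 -55.0 108.0
50 -45.0 101.0
40 -36.0 93.0
30 -28.0 83.0
20 -23.0 73.0
10 -19.0 61.0
0 -17.0 49.0
```

View pics/s2.png

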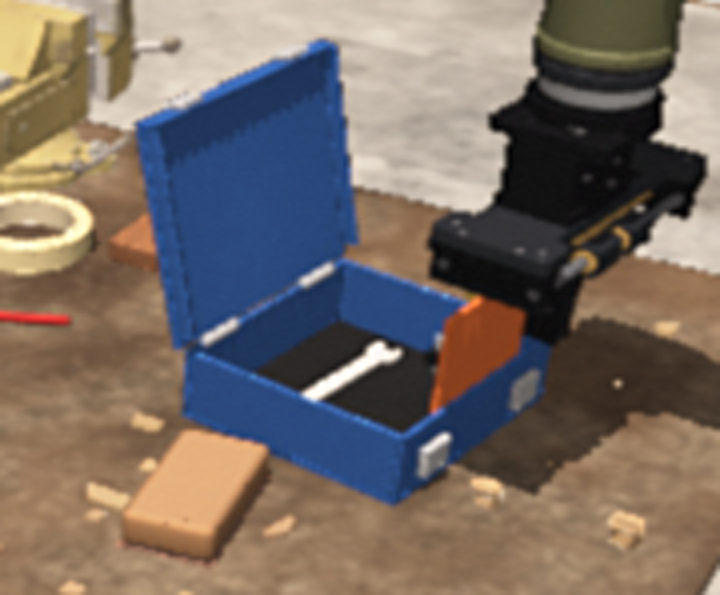

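The fingers are in front of the flap at crop pixel (545,330), and the flap is upright and free. Now I push along the arc.

```bash
python3 -m jog '[[[15,0,1,0,0,0,0],[29,0,1,0,0,0,0],[35,0,1,0,0,0,0],[41,0,1,0,0,0,0],[47,0,2,0,0,0,0],[53,0,4,0,0,0,0],[59,0,6,0,0,0,0],[65,0,8,0,0,0,0],[70,0,11,0,0,0,0],[75,0,15,0,0,0,0]]]'; python3 -c "
from h import *
to((-36,0,93),(-28,0,83),(-23,0,73),(-19,0,61),(-17,0,49),(-17,0,46))"
```

```text
time: 2.95
position: [0.4971, -0.1635, 0.1002]
tool_rot: [3.132, -0.247, 0.0]
ft_force: [-1.5, -0.3, 2.1]
grip_width: 0.009
grip_force: 0.6
uvz now -44.7 1.5 100.2 F [-1.5 -0.3  2.1] turn [ 0.  -0.  -0.1]
(-36, 0, 93) [9. 2. 7.]
(-28, 0, 83) [17.  2. 17.]
(-23, 0, 73) [22.  2. 27.]
(-19, 0, 61) [26.  1. 39.]
(-17, 0, 49) [28.  1. 51.]
(-17, 0, 46) [28.  1. 54.]
```

Contact forces are small, as expected for the hinge.

```bash
python3 -m jog '[[[5,1,4,0,0,0,0],[9,2,8,0,0,0,0],[13,2,12,0,0,0,0],[17,2,17,0,0,0,0],[20,2,22,0,0,0,0],[22,2,27,0,0,0,0],[24,2,33,0,0,0,0],[26,2,39,0,0,0,0],[27,2,44,0,0,0,0],[28,2,49,0,0,0,0]]]'; python3 -m jog '[[[0,0,2,0,0,0,0],[0,0,3,0,0,0,0],[0,0,4,0,0,0,0],[0,0,4,0,0,0,0]]]'
```

```text
time: 3.95
position: [0.5239, -0.1699, 0.0511]
tool_rot: [3.132, -0.248, -0.0]
ft_force: [-2.0, 1.1, 2.0]
grip_width: 0.003
grip_force: 0.4
time: 4.35
position: [0.5239, -0.1699, 0.0492]
tool_rot: [3.131, -0.248, -0.001]
ft_force: [-5.2, 1.0, 11.6]
grip_width: 0.006
grip_force: 6.1
```

The flap is at its stop: tip at 49 mm, with the force rising. Next I lift, check it, and measure the lid again.

```bash
python3 -m jog '[[[0,0,-20,0,0,0,0],[0,0,-60,0,0,0,0],[0,0,-105,0,0,0,0],[0,0,-150,0,0,0,0],[0,0,-195,0,0,0,0],[0,0,-240,0,0,0,0],[0,0,-240,0,0,0,0],[0,0,-240,0,0,0,0]]]'
python3 - <<'E'
from h import *
to((170,0,290),(170,0,190))
d=look('scene'); im=d['image'][70:240,250:430]; cv2.imwrite('pics/s3.png',cv2.resize(im[...,::-1],None,fx=4,fy=3.5,interpolation=cv2.INTER_CUBIC))
W=cloud(d); i=d['image'].astype(int); r,g,b=i[...,0],i[...,1],i[...,2]
near=(d['depth']>0)&(np.linalg.norm(W[...,:2]-C[:2],axis=-1)<.09)
F=W[near&(r>120)&(r>g*1.6)&(b<80)]; print(len(F),F[:,2].min(),F[:,2].max(),F[:,2].mean())
E
```

```text
time: 5.15
position: [0.5245, -0.17, 0.2887]
tool_rot: [3.131, -0.248, 0.004]
ft_force: [0.2, 0.6, -0.3]
grip_width: 0.005
grip_force: 0.0
uvz now -16.6 -0.6 288.7 F [ 0.2  0.6 -0.3] turn [ 0.1 -0.1 -0.1]
(170, 0, 290) [187.  -1.  -1.]
(170, 0, 190) [186.  -1.  99.]
713 0.0026183886891786878 0.0519292372701151 0.04677623826385495
```

View pics/s3.png

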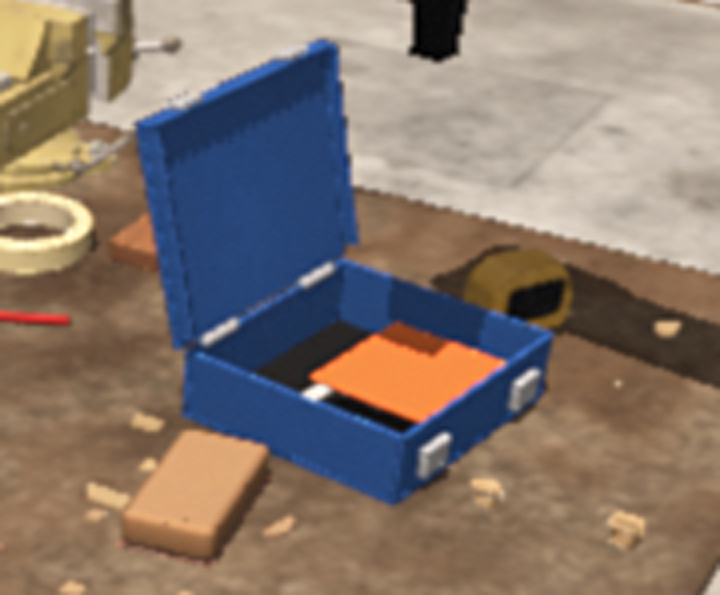

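The flap lies flat (crop (410,375)) and the spanner is under it. Now I go over and behind the lid.

```bash
python3 -m jog '[[[40,0,-1,0,0,0,0],[85,0,-1,0,0,0,0],[130,0,-1,0,0,0,0],[170,0,-1,0,0,0,0],[187,0,-1,0,0,0,0],[187,0,-1,0,0,0,0],[187,0,-1,0,0,0,0]]]'; python3 -m jog '[[[0,0,30,0,0,0,0],[0,0,65,0,0,0,0],[0,0,95,0,0,0,0],[0,0,95,0,0,0,0],[0,0,95,0,0,0,0]]]'
python3 - <<'E'
from h import *
to((100,0,195))
for th in (102,95,90,80,70,60,50,40,30,20,10,0):
    t=np.radians(th); r=140
    # lid direction (-cos,sin); outer normal (sin,cos); touching corner = front (-u) of tip
    print(th,(85-r*np.cos(t)+8*np.sin(t)+9.5).round(),(60.5+r*np.sin(t)+8*np.cos(t)).round())
E
```

```text
time: 5.9
position: [0.7078, -0.1987, 0.2862]
tool_rot: [-3.131, 0.246, 0.006]
ft_force: [-0.5, 0.3, 0.2]
grip_width: 0.008
grip_force: 0.0
time: 6.4
position: [0.7076, -0.1996, 0.1944]
tool_rot: [3.131, -0.248, -0.001]
ft_force: [-0.1, 0.2, 1.4]
grip_width: 0.007
grip_force: 0.0
uvz now 168.9 -1.3 194.4 F [-0.1  0.2  1.4] turn [ 0.   0.  -0.1]
(100, 0, 195) [-69.  -1.  -1.]
102 131.0 196.0
95 115.0 199.0
90 102.0 200.0
80 78.0 200.0
70 54.0 195.0
60 31.0 186.0
50 11.0 173.0
40 -8.0 157.0
30 -23.0 137.0
20 -34.0 116.0
10 -42.0 93.0
0 -46.0 68.0
```

```bash
python3 -m jog '[[[-15,0,0,0,0,0,0],[-28,0,-2,0,0,0,0],[-38,0,-2,0,0,0,0],[-48,0,-4,0,0,0,0],[-58,0,-6,0,0,0,0],[-67,0,-6,0,0,0,0],[-79,0,-6,0,0,0,0],[-91,0,-6,0,0,0,0],[-103,0,-4,0,0,0,0],[-115,0,-1,0,0,0,0]]]'
python3 - <<'E'
from h import *
to((31,0,186),(11,0,173),(-8,0,157),(-23,0,137),(-34,0,116),(-42,0,93),(-46,0,68),(-46,0,65))
d=look('scene'); im=d['image'][50:240,250:430]; cv2.imwrite('pics/s4.png',cv2.resize(im[...,::-1],None,fx=3,fy=3,interpolation=cv2.INTER_CUBIC))
E
```

```text
time: 7.4
position: [0.5942, -0.181, 0.1942]
tool_rot: [3.132, -0.248, -0.0]
ft_force: [3.0, -0.2, -0.1]
grip_width: 0.008
grip_force: 1.2
uvz now 54.0 -0.7 194.2 F [ 3.  -0.2 -0.1] turn [ 0.   0.  -0.1]
(31, 0, 186) [-23.  -1.   8.]
(11, 0, 173) [-43.  -1.  21.]
(-8, 0, 157) [-62.  -1.  37.]
(-23, 0, 137) [-77.  -1.  57.]
(-34, 0, 116) [-88.  -1.  78.]
(-42, 0, 93) [-96.  -0. 101.]
(-46, 0, 68) [-100.   -0.  126.]
(-46, 0, 65) [-100.   -0.  129.]
```

View pics/s4.png

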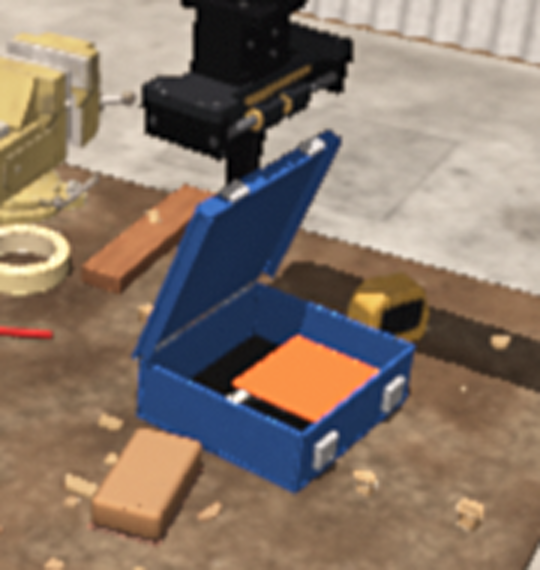

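The lid is coming over at about 70°, with the finger behind it at (245,165), so I carry on along the arc.

```bash
python3 -m jog '[[[-12,0,3,0,0,0,0],[-23,0,8,0,0,0,0],[-33,0,14,0,0,0,0],[-43,0,21,0,0,0,0],[-53,0,29,0,0,0,0],[-62,0,37,0,0,0,0],[-70,0,47,0,0,0,0],[-77,0,57,0,0,0,0],[-83,0,67,0,0,0,0],[-88,0,78,0,0,0,0]]]'; python3 -m jog '[[[-4,0,11,0,0,0,0],[-8,0,23,0,0,0,0],[-10,0,35,0,0,0,0],[-11,0,43,0,0,0,0],[-11,0,48,0,0,0,0],[-11,0,50,0,0,0,0]]]'; python3 -c "
from h import *
to((-46,0,66))"
```

```text
time: 8.45
position: [0.5073, -0.1673, 0.1157]
tool_rot: [3.132, -0.248, -0.002]
ft_force: [0.2, 0.1, 1.6]
grip_width: 0.005
grip_force: 0.6
time: 9.05
position: [0.4967, -0.1654, 0.0667]
tool_rot: [-3.132, 0.248, 0.003]
ft_force: [-7.5, 2.0, 16.5]
grip_width: 0.005
grip_force: 8.1
uvz now -44.8 -0.4 66.7 F [-7.5  2.  16.5] turn [ 0.   0.1 -0.1]
(-46, 0, 66) [-1. -0.  1.]
```

The tip is at 66.7 mm, the shut height, with 16 N on it. I press 2 mm more, retreat and check.

```bash
python3 -m jog '[[[0,0,2,0,0,0,0],[0,0,2,0,0,0,0],[0,0,-10,0,0,0,0],[0,0,-50,0,0,0,0],[0,0,-90,0,0,0,0],[0,0,-135,0,0,0,0],[0,0,-180,0,0,0,0],[0,0,-180,0,0,0,0],[0,0,-180,0,0,0,0]]]';  python3 - <<'E'
from h import *
d=look('scene'); im=d['image'][50:240,250:430]; cv2.imwrite('pics/s5.png',cv2.resize(im[...,::-1],None,fx=3,fy=3,interpolation=cv2.INTER_CUBIC))
W=cloud(d); i=d['image'].astype(int); b,r=i[...,2],i[...,0]
P=W[(d['depth']>0)&(b>1.5*r)&(b>60)&(np.linalg.norm(W[...,:2]-C[:2],axis=-1)<.15)&(W[...,2]>.05)]
u=(P-C)@ex
for a in range(-90,90,30):
    k=(u>a/1e3)&(u<a/1e3+.03); print(a,np.median(P[k,2]).round(4),k.sum())
print(ctrl.get_state()['ft_force'])
E
```

```text
time: 9.95
position: [0.4983, -0.1658, 0.248]
tool_rot: [3.131, -0.247, 0.005]
ft_force: [-0.0, 0.5, -1.0]
grip_width: 0.008
grip_force: 0.0
-90 0.0653 547
-60 0.0656 530
-30 0.0656 503
0 0.0655 485
30 0.0656 458
60 0.0652 311
[-0.13834153 -0.33130765 -1.27407872]
```

View pics/s5.png

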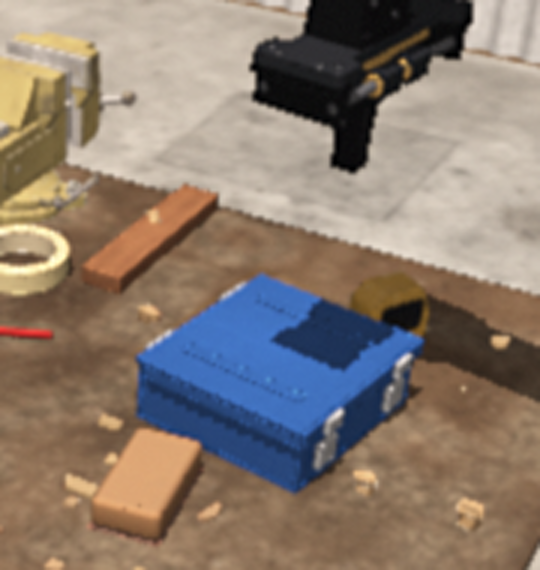

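The lid is level and shut (top face flat at about 65.5 mm front to back), the objects beside the case haven't moved, and the hand is clear.

```bash
python3 -c "
from bench import ctrl
print(ctrl.close_job())"
```

```text
the job is handed in; nothing more can be done
None
```

The job is handed in: the flap was pushed flat, then the lid was pushed fully shut over it. The tape measure and sanding block stayed where they were, the spanner is still in the case, and the hand finished clear, at about 10 s on the clock.

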